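Hold a guide shoe against its sprung stop for bolting

TASK

Pick up the white guide shoe, set it flat on the aluminium machine bed between the two low rails with its wide flat end towards the sprung stop plate, and gently press it against the plate until the plate is pushed half way back to its housing (about 10 N; never ram it all the way). Keep that push steady for a few seconds and finish while still holding the shoe pressed there, ready for a colleague to bolt it down: do not let go. Leave the tray, puck, screwdriver and vial where they are.

Things in the scene. Friction and masses are not known exactly. Their poses are not given: they have to be found in the camera images.
- shoe: White plastic guide shoe, T-shaped from above, 100 long (x), 30 high, about 0.28 kg. Origin: underside, mid-length; z up. Wide head (60 wide, x -10 to +50) ends in the flat face for the stop; narrow tail (30 wide) from x = -10 to -50. Over the origin stands a grip block 24 (x) by 40 (y), its top 66 above the underside. Starts flat on the table, head within 0.8 rad of world +x.
- shoe_face (a point): Centre of the shoe's flat head face, in the shoe's frame at (50, 0, 15) mm.
- bed: Fixed aluminium bed on the table, left or right of the robot. Origin: table height, on the channel's middle line; x = push direction, within 0.4 rad of world +x. Bed x -125 to +135, 100 wide, top at z = 15. Two steel rails, x -125 to +35, inner faces at y = -35 and +35, tops at z = 27: 5 mm play each side of the shoe, which can be lowered in from above. Grey spring housing from x = +100, 45 tall.
- stop_face (a point): The sprung stop plate: steel, 10 thick (x), 66 wide, 40 tall, sprung towards the rails. This point: lower middle of the front face that the shoe presses; axes as the bed's. At rest this face is at bed x = +50 and the gap from plate to housing is 40; pushed half way the gap is 20. Its two rods pass through the housing.
- stop (a joint): How far the stop plate has been pushed back, in m: 0 at rest, 0.040 against the housing. The spring is linear, 500 N/m without preload: 10 N at 0.020.
- vial_tray: Bystander: loose white tray with five round holes, 100 x 140 x 30, beyond the work. Origin: centre of its underside.
- puck: Bystander: black rubber puck, 32 across, 12 high, between bed and shoe. Origin: centre of its underside.
- driver: Bystander: screwdriver lying along x, to the right of the work. Origin near its middle.
- vial: Bystander: small capped vial standing to the left of the work, 28 across, 55 tall. Origin: centre of its underside.
Things that resemble listed ones, but are neither listed nor needed, are in the scene too. What is shaped like the shoe but green is not meant.

How it is judged:
On the way:
1. the shoe is pressed head-first on the stop plate, flat between the rails, within the force band for two seconds (value of joint stop between 0.014 and 0.026 m and contact force between shoe and stop between 6.5 and 14 N and x of shoe_face in the frame of bed above 0.055 m and y of shoe in the frame of bed between -0.009 and 0.009 m and z of shoe in the frame of bed between 0.009 and 0.021 m and angle between shoe's own z axis and vertical below 0.08 rad and angle between the x axis of shoe and the x axis of bed, either way round below 0.12 rad), for 2 s.
At the end, for the whole second after the job is handed in: Held by the fingers and at rest, the shoe lies flat (0.08 rad, 6 mm) on the bed, within 9 mm of the middle and 0.12 rad of the bed's direction, its flat head on the stop plate, which is pushed back 14 to 26 mm (of 40), with 6.5 to 14 N between shoe and plate (all of step 1 and contact force between the fingers and shoe above 2 N and linear speed of shoe below 0.01 m/s and velocity of joint stop between -0.01 and 0.01 m/s); the arm keeps its last pose, push and grip.
It fails at once if the stop plate is rammed back to within 3 mm of its housing (value of joint stop above 0.037 m).
It fails at once if the five-hole tray is moved by more than 30 mm (distance of vial_tray from where it was at the start of the episode above 0.03 m).
It fails at once if the black puck is moved by more than 30 mm (distance of puck from where it was at the start of the episode above 0.03 m).
It fails at once if the screwdriver is moved by more than 30 mm (distance of driver from where it was at the start of the episode above 0.03 m).
It fails at once if the vial is moved by more than 30 mm (distance of vial from where it was at the start of the episode above 0.03 m).
It also fails if it takes over 43 s, if anything falls off the work surface, if the arm or the gripper's body presses on something with over 40 N, if the wrist force passes 120 N, or if a joint passes its speed limit or range.

ROBOT

A 6-joint arm with a two-finger parallel gripper is mounted at the origin on the work surface. World frame = base frame: x ahead of the robot, y to its left, z up, the work surface at z = 0. Lengths are in m, angles in rad, forces in N, time in s.
With the tool pointing down it reaches from about 0.35 to 0.775 m from the base axis. Payload 7.3 kg.
Tool frame: the origin (TCP) lies at the very end of the fingers, on their centre line; the grasp point (between the pads) lies 19 mm behind it; z points along the fingers, y is the line along which they close (so a half turn about z gives the same grasp; the last joint's range is limited). The gripper opens to 92 mm and grips with 3 to 60 N. Pads are 19 mm wide; open, the fingers measure 130 mm over their backs; the gripper's body (75 mm by 190 mm) begins 47 mm behind the grasp point.
Start: joints at [1.193, 0.342, 1.524, -0, 1.275, -0.146], TCP at [0.121, 0.511, 0.227] pointing down, gripper open.
Joint ranges: [-2.53, 2.53], [-0.77, 2.02], [0.04, 2.7], [-1, 4.14], [0.28, 2.66], [-3.11, 3.11]. Speed limits (rad/s): [2.57, 2.57, 3.14, 3.14, 3.14, 3.14].

INTERFACE

Orientations are given as a 3x3 rotation matrix whose columns are the frame's x, y, z axes.
In Python, from rig import env, vision gives the robot as it stands.
- The arm moves only by the tool drive_tool, never from a script. Its argument "commands" is text: rows parted by semicolons, each of 4 numbers parted by spaces: the shift along the tool's x, y, z normalised to -1 to 1, where 1 is 300 mm, then the turn about the tool's z normalised to -1 to 1, where 1 is pi rad. In form: tx ty tz twist; .... A call has 1 to 12 rows; each row is the pose to reach, as a shift and turn from the pose commanded when the call began, along the tool's axes at that moment, turning the shorter way round; what a row does not reach only later rows make up. A row lasts 1/10 s, in which the tool goes at most 50 mm and 8.59 degrees, less where a joint would pass 70% of its speed; a pose out of reach is approached as far as the arm can. A call with a number of a shift or a turn outside -1 to 1 is refused whole. A call with a gripper value outside its range is refused whole. "fingers" is the opening, from 0 (shut) to 1 (fully open), set as the call begins (left out, the last holds). The fingers move at their own pace and stop on an object; the grip force is fixed at half the most. Time passes only in rows, so rows that repeat a pose let the fingers close. It gives the time, the measured TCP pose, the force, the opening and the grip force at its end, in the units of the state.
- env.get_obs(): the state, without advancing time (a new reading comes with each control period).
- vision.capture(name): name is "side" or "top"; returns the picture (384x512x3 uint8, red, green, blue); there is no depth.
- vision.get_calibration(name): a dict with "fx", "fy", "cx", "cy" (pixels), "k1" (the pictures are not rectified: a ray, as slopes to the right and down, at radius r is drawn at 1 + k1 r^2 times it, then the intrinsics apply), "view" (4x4, takes a point from world to camera coordinates). Camera axes: x right, y up, looking along -z (the intrinsics and any distortion apply to the point x, -y, -z); pixel columns grow to the right and rows downward; lengths in m; the calibration is good to about 2 mm. A picture is of the moment at which its call begins. get_calibration takes no time and is no camera call.
- env.sign_off(): hands the job in; it is judged then, once.
Trained networks look in the newest picture that a camera, given by its name, has taken for a name from the list of things; names that differ only in an ending like _2 or _b are one class to them, and where a whole thing is asked for, a point or a joint stands for the part that bears it (a point fixed in the world has none). Each returns a list of dicts, best first, with "conf" (0 to 1); they miss things now and then, are a little off and sometimes report something else, mostly with a low value. They report only what shows in the picture. A call takes as long as a camera call. They do not tell look-alikes from the thing itself.
- vision.trace(label, camera): "region" (384x512 bool, what is visible of it) and "extent" ([centre column, centre row, width, height] in pixels, round what is visible of it).
The state is a dict: "t": time; "joint_positions": joint angles; "joint_velocities": joint speeds; "effort": joint torques, N m; "eef_pos": TCP position; "eef_rot": TCP orientation; "ft_force": force on the tool from outside, world axes, zero at the start; "torque": the same for the moment, N m; "width": finger opening in m; "grasp_force": force on a finger pad.
Only numpy, scipy, OpenCV 4.12 (cv2) and the standard library are available. Lean on these libraries where they do the work, as an engineer would, in place of code of your own. Each camera call takes 0.05 s, during which the arm holds its last target. There are 200 camera calls.

## Working session

There is one attempt and no reset: what is moved stays moved. The work goes in short steps, Python scripts to look and compute and a tool call to move; the robot and the scene stay as the last step left them, time stands still between calls to the robot, and variables do not carry over. Pictures are saved under pics/ and viewed, at most 10 in all, crops included, and the job is handed in when it is done.

Besides the shell and the picture viewer there is one more tool, called after "Emit:" by a JSON object that holds its "fn" and its "kwargs", one argument or row to a line. drive_tool: Moves the arm, as the interface text tells. Scaled input: -1 to 1 covers 300 mm each way for a shift and pi rad each way for a turn. Its arguments: {"type":"object","properties":{"commands":{"type":"string"},"fingers":{"type":"number"}},"required":["commands"]}

```bash
mkdir -p pics; ls
python3 - <<'E'
from rig import env, vision
import cv2,numpy as np
ims=[vision.capture(n) for n in("top","side")]
for n,i in zip(("top","side"),ims): cv2.imwrite(f"pics/{n}0.png",i[...,::-1])
for n in("top","side"):
    c=vision.get_calibration(n);print(n,{k:np.round(v,4).tolist() for k,v in c.items()})
for l in("shoe","bed","stop","puck","vial_tray","driver","vial"):
    for r in vision.trace(l,"top"): print(l,round(r["conf"],2),np.round(r["extent"]).tolist())
print(env.get_obs())
E
```

```text
pics
top {'fx': 479.9073, 'fy': 479.9073, 'cx': 262.0928, 'cy': 185.0785, 'k1': -0.1658, 'view': [[-0.0214, -0.9996, 0.0164, -0.0043], [0.9889, -0.0187, 0.1475, -0.6023], [-0.1471, 0.0194, 0.9889, -1.6346], [0.0, 0.0, 0.0, 1.0]]}
side {'fx': 492.3925, 'fy': 492.3925, 'cx': 256.8407, 'cy': 193.7856, 'k1': 0.0672, 'view': [[-0.8807, -0.4733, -0.019, 0.5451], [0.2504, -0.4994, 0.8294, -0.2172], [-0.402, 0.7257, 0.5583, -1.2075], [0.0, 0.0, 0.0, 1.0]]}
shoe 0.82 [297.0, 241.0, 28.0, 20.0]
shoe 0.76 [311.0, 205.0, 20.0, 29.0]
shoe 0.75 [317.0, 164.0, 22.0, 22.0]
shoe 0.63 [350.0, 194.0, 26.0, 25.0]
bed 0.79 [216.0, 206.0, 45.0, 77.0]
bed 0.28 [136.0, 214.0, 7.0, 8.0]
stop 0.47 [209.0, 188.0, 21.0, 23.0]
puck 0.68 [310.0, 206.0, 21.0, 32.0]
puck 0.51 [256.0, 192.0, 8.0, 7.0]
vial_tray 0.66 [262.0, 132.0, 40.0, 28.0]
driver 0.5 [376.0, 222.0, 8.0, 29.0]
driver 0.31 [217.0, 205.0, 44.0, 78.0]
vial 0.39 [136.0, 215.0, 8.0, 9.0]
{'t': 0.45, 'joint_positions': array([ 1.19301945e+00,  3.42086038e-01,  1.52417503e+00,  2.81620406e-05,
        1.27537089e+00, -1.45995516e-01]), 'joint_velocities': array([-0.00023024, -0.00131946,  0.00141845, -0.00087757,  0.00033767,
        0.00020568]), 'effort': array([-8.24848098e-05, -4.30752969e+01, -2.44257438e+01,  7.18692807e-02,
        4.94052633e-02, -2.31493937e-05]), 'eef_pos': array([0.12056418, 0.51096337, 0.22666959]), 'eef_rot': array([[-9.73256856e-01,  2.29719590e-01, -3.95381368e-05],
       [ 2.29719591e-01,  9.73256856e-01, -2.65908461e-05],
       [ 3.23723245e-05, -3.49624079e-05, -9.99999999e-01]]), 'ft_force': array([ 0.46858633, -0.41504869, -0.11040261]), 'torque': array([ 0.08088899, -0.01460092,  0.03277197]), 'grasp_force': 0.0, 'width': 0.09154493612928434}
```

View pics/top0.png

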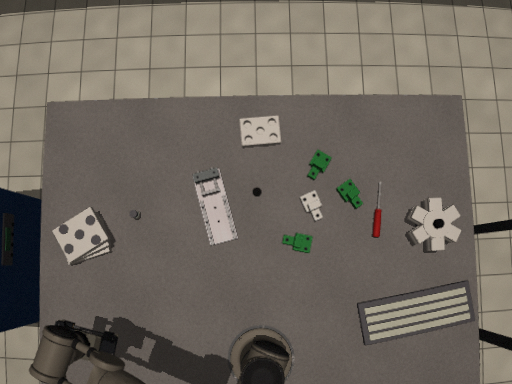

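View pics/side0.png

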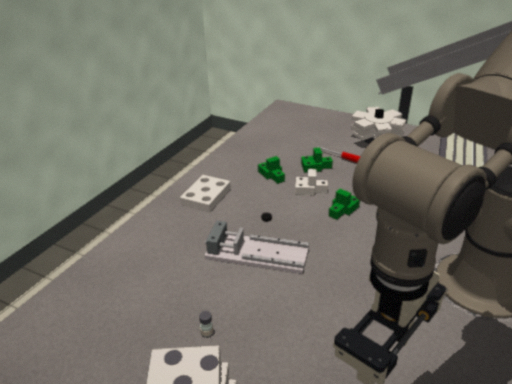

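The top view shows a white T-shape at (311,205). Look-alikes are green T-shapes at (318,164), (350,194) and (298,242). The bed is at (216,206) and the puck at (257,192). The white one fits the description, since green ones are not meant. I'll confirm this in an enlarged crop.

Run:
```python
import cv2,numpy as np
a=cv2.imread("pics/top0.png")[155:255,190:340]; b=cv2.imread("pics/side0.png")[155:280,195:345]
a=cv2.resize(a,None,fx=5.3,fy=5.3,interpolation=cv2.INTER_CUBIC);cv2.imwrite("pics/c1.png",a)
b=cv2.resize(b,None,fx=4.5,fy=4.5,interpolation=cv2.INTER_CUBIC);cv2.imwrite("pics/c2.png",b)
```

```text
(no output)
```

View pics/c1.png

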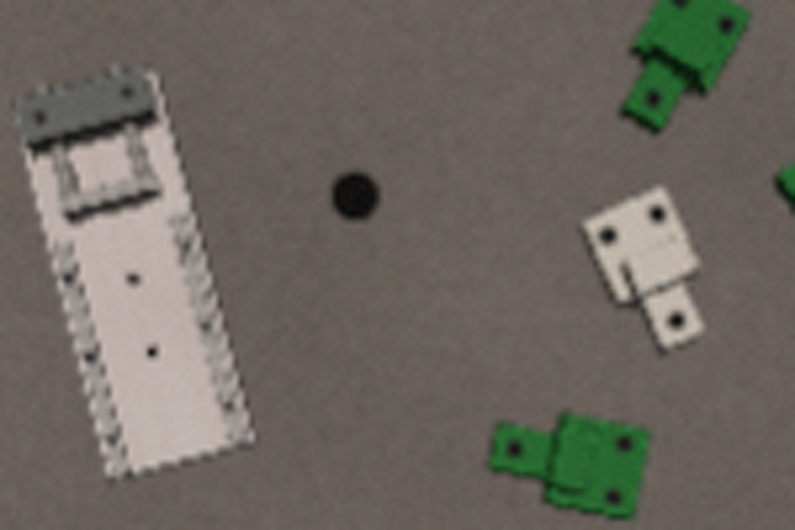

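View pics/c2.png

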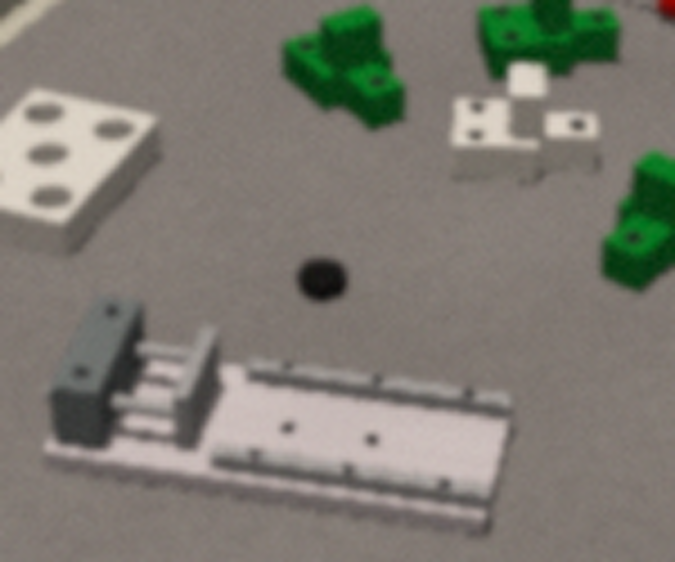

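The crop at (311,205) shows the white T with a white grip block, and its head points up-left. It is the shoe. Next I fit models to the silhouettes in both views.

```bash
cat > h.py <<'E'
import cv2,numpy as np
from scipy.optimize import minimize
from rig import env,vision
def box(x0,x1,y0,y1,z0,z1): return np.array([[x,y,z] for x in(x0,x1) for y in(y0,y1) for z in(z0,z1)])/1e3
SHOE=[box(-10,50,-30,30,0,30),box(-50,-10,-15,15,0,30),box(-12,12,-20,20,30,66)]
BED=[box(-125,135,-50,50,0,15),box(-125,35,35,47,15,27),box(-125,35,-47,-35,15,27),box(100,135,-45,45,15,45)]
CAL={n:vision.get_calibration(n) for n in("top","side")}
def proj(P,n):
    c=CAL[n];V=np.array(c["view"]);q=P@V[:3,:3].T+V[:3,3]
    s=np.c_[q[:,0]/-q[:,2],-q[:,1]/-q[:,2]];s=s*(1+c["k1"]*(s**2).sum(1,keepdims=True))
    return s*[c["fx"],c["fy"]]+[c["cx"],c["cy"]]
def place(P,x,y,a,z=0):
    R=np.array([[np.cos(a),-np.sin(a),0],[np.sin(a),np.cos(a),0],[0,0,1]]);return P@R.T+[x,y,z]
def sil(model,p,n,roi,S=8,z=0):
    x0,y0,x1,y1=roi;m=np.zeros(((y1-y0)*S,(x1-x0)*S),np.uint8)
    for b in model:
        u=(proj(place(b,*p,z),n)-[x0,y0]+.5)*S-.5
        cv2.fillConvexPoly(m,cv2.convexHull(np.round(u*16).astype(np.int32)),1,shift=4)
    return cv2.resize(m.astype(np.float32),(x1-x0,y1-y0),interpolation=cv2.INTER_AREA)
def fit(model,p0,obs,z=0):
    "obs: list of (camera, soft mask, roi)"
    f=lambda p:sum(((sil(model,p,n,r,z=z)-m)**2).sum() for n,m,r in obs)
    for d in(.015,.004):
        sx=np.vstack([p0]+[np.array(p0)+e for e in np.diag([d,d,d*8])])
        r=minimize(f,p0,method="Nelder-Mead",options=dict(initial_simplex=sx,xatol=1e-4,fatol=.02));p0=r.x
    return p0,r.fun
def soft(img,roi,lo,hi):
    x0,y0,x1,y1=roi;g=img[y0:y1,x0:x1].astype(np.float32).min(2);return np.clip((g-lo)/(hi-lo),0,1)
E
cat > m.py <<'E'
from h import *
T=cv2.imread("pics/top0.png");S=cv2.imread("pics/side0.png")
ro={"top":(296,186,328,224),"side":(288,164,332,200)}
obs=[("top",soft(T,ro["top"],100,185),ro["top"]),("side",soft(S,ro["side"],95,130),ro["side"])]
for o in(obs[:1],obs[1:],obs): print("shoe",fit(SHOE,[.57,-.15,.4],o))
p=fit(SHOE,[.57,-.15,.4],obs)[0]
vision.capture("top");vision.capture("side")
bo=[]
for n in("top","side"):
    r=[r for r in vision.trace("bed",n)][0];c,w,W,H=r["extent"];print(n,r["conf"],r["extent"])
    roi=tuple(int(v) for v in(c-W/2-8,w-H/2-8,c+W/2+8,w+H/2+8));bo.append((n,r["region"][roi[1]:roi[3],roi[0]:roi[2]].astype(np.float32),roi))
for o in(bo[:1],bo[1:],bo): b=fit(BED,[.56,.15,.2],o);print("bed",b)
b=b[0]
def draw(im,n,k,off):
    x0,y0,x1,y1=off;a=cv2.resize(im[y0:y1,x0:x1],None,fx=k,fy=k,interpolation=cv2.INTER_CUBIC)
    for M,q in((SHOE,p),(BED,b)):
        for B in M:
            u=((proj(place(B,*q),n)-[x0,y0]+.5)*k).astype(np.int32)
            for i in range(8):
                for j in(1,2,4):
                    if not i&j: cv2.line(a,tuple(map(int,u[i])),tuple(map(int,u[i|j])),(0,0,255),1)
    return a
A=draw(T,"top",5,(190,160,335,250));B=draw(S,"side",5,(195,160,340,280))
cv2.imwrite("pics/o1.png",A);cv2.imwrite("pics/o2.png",B)
E
python3 m.py
```

```text
shoe (array([ 0.685, -0.23 ,  0.72 ]), np.float64(171.26895141601562))
shoe (array([ 0.58697306, -0.19244241,  0.51062389]), np.float64(391.8293762207031))
shoe (array([ 0.58000779, -0.19140252,  0.28390209]), np.float64(644.4120483398438))
top 0.95 [216.6, 205.2, 45.6, 74.5]Traceback (most recent call last):
  File "m.py", line 10, in <module>
    r=[r for r in vision.trace("bed",n)][0];c,w,W,H=r["extent"];print(n,r["conf"],r["extent"])
      ~~~~~~~~~~~~~~~~~~~~~~~~~~~~~~~~~~^^^
IndexError: list index out of range
```

```bash
cat >> h.py <<'E'
def backproj(u,n,z):
    c=CAL[n];V=np.array(c["view"]);K=np.array([[c["fx"],0,c["cx"]],[0,c["fy"],c["cy"]],[0,0,1]])
    s=(np.array(u)-[c["cx"],c["cy"]])/[c["fx"],c["fy"]];t=s.copy()
    for _ in range(20): t=s/(1+c["k1"]*(t@t))
    d=V[:3,:3].T@np.array([t[0],-t[1],-1]);o=-V[:3,:3].T@V[:3,3];return o+d*(z-o[2])/d[2]
E
sed -i 's/^for n in("top","side"):$/for n in("top",):/; s/^for o in(bo\[:1\],bo\[1:\],bo)/for o in(bo,)/; s/^for o in(obs.*//; s/^p=fit.*/s0=[*backproj((311,202),"top",.02)[:2],.45];b0=[*backproj((216,206),"top",.01)[:2],.25]\nprint(s0,b0,T[186:224,310].min(1),S[164:200,312].min(1))\nfor o in(obs[:1],obs[1:],obs): p,e=fit(SHOE,s0,o);print("shoe",p,e,sum(m.sum() for _,m,_ in o))/; s/\[.56,.15,.2\]/b0/' m.py
python3 m.py
```

```text
[np.float64(0.5418300277843755), np.float64(-0.18903810611485727), 0.45] [np.float64(0.5352659424759779), np.float64(0.1480950829859972), 0.25] [ 90  88  89  91  89  97 136 168 171 171 170 168 170 169 170 171 165 168
 173 170 174 175 159 136 108  52  51  65  87  91  90  91  90  92  96  91
  93  93] [ 13   5   1  15  70 152 188 196 199 198 200 189 149 113 104 103 104 103
 105 108 104 120 160 158 126 107 106 105 106 105 104 100 108 116 119 121]
shoe [ 0.52893286 -0.19563883  0.39402236] 107.18297576904297 238.21178
shoe [ 0.54006086 -0.21653905  0.64041551] 328.7460021972656 816.37146
shoe [ 0.53130215 -0.19829372  0.418646  ] 485.771484375 1054.5833
top 0.89 [215.7, 206.2, 47.0, 76.0]
bed (array([0.53074129, 0.15288274, 0.25070029]), np.float64(56.3427734375))
```

View pics/o1.png

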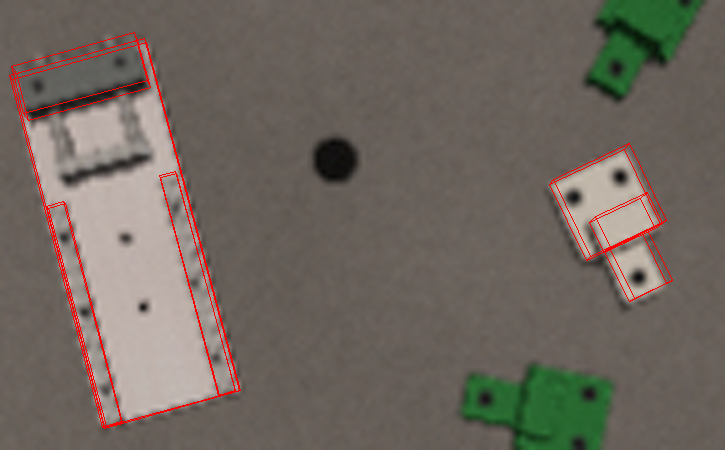

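View pics/o2.png

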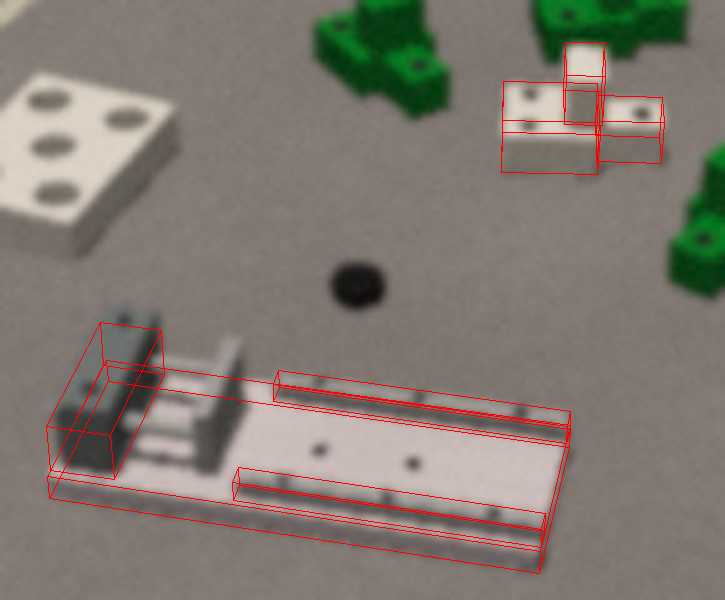

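```bash
sed -i 's/box(100,135,-45,45,15,45)/box(100,135,-45,45,15,60)/' h.py
cat > m2.py <<'E'
from h import *
T=cv2.imread("pics/top0.png");S=cv2.imread("pics/side0.png")
s0=[.531,-.196,.41];b0=[.531,.153,.25]
r0=(296,186,328,224)
P=[fit(SHOE,s0,[("top",soft(T,r0,100,h),r0)]) for h in(155,165)]
for p,e in P: print("shoe thr",p.round(4),round(e,1))
def reg(l,n,c0):
    R=[r for r in vision.trace(l,n) if np.hypot(r["extent"][0]-c0[0],r["extent"][1]-c0[1])<15]
    if not R: return []
    c,w,W,H=R[0]["extent"];roi=tuple(int(v) for v in(c-W/2-8,w-H/2-8,c+W/2+8,w+H/2+8))
    return [(n,R[0]["region"][roi[1]:roi[3],roi[0]:roi[2]].astype(np.float32),roi)]
vision.capture("top");vision.capture("side")
st,ss=reg("shoe","top",(311,205)),reg("shoe","side",(311,182))
for nm,o in(("top",st),("side",ss),("both",st+ss)):
    if o: print("shoe tr",nm,[np.round(v,4) for v in fit(SHOE,s0,o)])
bt,bs=reg("bed","top",(216,206)),reg("bed","side",(257,245))
for nm,o in(("top",bt),("side",bs),("both",bt+bs)):
    if o: print("bed tr",nm,[np.round(v,4) for v in fit(BED,b0,o)])
p=np.median([q for q,_ in P],0);b=b0
E
python3 m2.py
```

```text
shoe thr [ 0.5289 -0.1959  0.402 ] 73.0
shoe thr [ 0.5288 -0.1957  0.4039] 82.0
shoe tr top [array([ 0.5261, -0.1935,  0.3837]), np.float64(49.5623)]
shoe tr side [array([ 0.531 , -0.1959,  0.4124]), np.float64(33.4114)]
shoe tr both [array([ 0.5295, -0.1939,  0.3791]), np.float64(99.7385)]
bed tr top [array([0.5303, 0.153 , 0.2554]), np.float64(79.2839)]
bed tr side [array([0.5331, 0.1503, 0.237 ]), np.float64(200.2651)]
bed tr both [array([0.5307, 0.1517, 0.2515]), np.float64(320.8965)]
```

Emit:
{"fn": "drive_tool", "kwargs": {
  "commands": "-0.905 -0.509 0 -0.203;-0.905 -0.509 0 -0.203;-0.905 -0.509 0 -0.203;-0.905 -0.509 0 -0.203;-0.905 -0.509 0 -0.203;-0.905 -0.509 0 -0.203;-0.905 -0.509 0 -0.203;-0.905 -0.509 0 -0.203",
  "fingers": 1
}}

```text
t: 1.9
eef_pos: [0.3527, 0.2974, 0.2268]
eef_rot: [[-0.921, -0.39, 0.001], [-0.39, 0.921, -0.001], [-0.001, -0.001, -1.0]]
ft_force: [-0.3, 1.2, -1.2]
width: 0.0917
grasp_force: 0.0
```

```bash
cat > g.py <<'E'
import sys,numpy as np
from rig import env
x,y,z,a=map(float,sys.argv[1:5]);o=env.get_obs();R=o["eef_rot"]
d=R.T@(np.array([x,y,z])-o["eef_pos"])
ya=np.arctan2(R[1,1],R[0,1]);da=(a+np.pi/2-ya+np.pi/2)%np.pi-np.pi/2
print("t",round(o["t"],2),"pos",o["eef_pos"].round(4),"yaw",round(ya-np.pi/2,4),"w",round(o["width"],4),"F",o["ft_force"].round(1),"j",o["joint_positions"].round(2))
print("cmd",(d/.3).round(4),round(-da/np.pi,4),"mm",(d*1e3).round(1))
E
python3 g.py .529 -.195 .15 .405
```

```text
t 1.9 pos [0.3527 0.2974 0.2268] yaw 0.4008 w 0.0917 F [-0.3  1.2 -1.2] j [ 0.53  0.22  1.69 -0.    1.23 -1.44]
cmd [ 0.0994 -1.7403  0.2576] -0.0013 mm [  29.8 -522.1   77.3]
```

Emit:
{"fn": "drive_tool", "kwargs": {
  "commands": "0.05 -0.9 0.1 0;0.05 -0.9 0.1 0;0.05 -0.9 0.1 0;0.05 -0.9 0.1 0;0.05 -0.9 0.1 0;0.05 -0.9 0.1 0"
}}

```text
t: 2.5
eef_pos: [0.4433, 0.0434, 0.1964]
eef_rot: [[-0.92, -0.393, 0.0], [-0.393, 0.92, -0.0], [-0.0, -0.0, -1.0]]
ft_force: [-0.4, 0.3, 1.2]
width: 0.0921
grasp_force: 0.0
```

Emit:
{"fn": "drive_tool", "kwargs": {
  "commands": "0.05 -0.84 0.15 0;0.05 -0.84 0.15 0;0.05 -0.84 0.15 0;0.05 -0.84 0.15 0;0.05 -0.84 0.15 0;0.05 -0.84 0.15 0;0.05 -0.84 0.15 0"
}}

```text
t: 3.2
eef_pos: [0.5283, -0.1917, 0.1508]
eef_rot: [[-0.919, -0.393, -0.001], [-0.393, 0.919, 0.001], [0.001, 0.002, -1.0]]
ft_force: [-0.8, 0.2, 0.8]
width: 0.0921
grasp_force: 0.0
```

```bash
python3 g.py .529 -.195 .034 .405
```

```text
t 3.2 pos [ 0.5283 -0.1917  0.1508] yaw 0.4041 w 0.0921 F [-0.8  0.2  0.8] j [-0.48  0.48  1.53  0.    1.13 -2.46]
cmd [ 0.0019 -0.0117  0.3894] -0.0003 mm [  0.6  -3.5 116.8]
```

Emit:
{"fn": "drive_tool", "kwargs": {
  "commands": "0 -0.002 0.15 0;0 -0.002 0.28 0;0 -0.002 0.36 0;0 -0.002 0.386 0;0 -0.002 0.386 0"
}}

```text
t: 3.7
eef_pos: [0.5283, -0.1902, 0.0358]
eef_rot: [[-0.918, -0.396, -0.001], [-0.396, 0.918, 0.001], [0.001, 0.001, -1.0]]
ft_force: [0.2, -0.2, 0.8]
width: 0.0914
grasp_force: 0.0
```

Emit:
{"fn": "drive_tool", "kwargs": {
  "commands": "0 0 0 0;0 0 0 0;0 0 0 0;0 0 0 0;0 0 0 0;0 0 0 0;0 0 0 0;0 0 0 0",
  "fingers": 0
}}

```text
t: 4.5
eef_pos: [0.5289, -0.1924, 0.036]
eef_rot: [[-0.919, -0.395, 0.001], [-0.395, 0.919, -0.0], [-0.0, -0.001, -1.0]]
ft_force: [0.8, -1.9, 1.0]
width: 0.04
grasp_force: 30.0
```

Emit:
{"fn": "drive_tool", "kwargs": {
  "commands": "0 0 -0.1 0;0 0 -0.25 0;0 0 -0.3 0;0 0 -0.3 0"
}}

```text
t: 4.9
eef_pos: [0.5296, -0.1924, 0.128]
eef_rot: [[-0.919, -0.395, 0.004], [-0.395, 0.919, -0.002], [-0.003, -0.003, -1.0]]
ft_force: [-0.3, -0.3, -4.2]
width: 0.0399
grasp_force: 30.0
```

```bash
python3 g.py .5165 .1488 .125 .25
```

```text
t 4.9 pos [ 0.5296 -0.1924  0.128 ] yaw 0.406 w 0.0399 F [-0.3 -0.3 -4.2] j [-0.48  0.5   1.56  0.    1.07 -2.46]
cmd [-0.4092  1.0621  0.0079] 0.0497 mm [-122.8  318.6    2.4]
```

Emit:
{"fn": "drive_tool", "kwargs": {
  "commands": "-0.05 0.13 0 0.01;-0.37 0.95 0 0.049;-0.37 0.95 0 0.049;-0.37 0.95 0 0.049;-0.37 0.95 0 0.049;-0.37 0.95 0 0.049;-0.37 0.95 0 0.049;-0.37 0.95 0 0.049;-0.37 0.95 0 0.049;-0.37 0.95 0 0.049"
}}

```text
t: 5.9
eef_pos: [0.5178, 0.1122, 0.1252]
eef_rot: [[-0.969, -0.248, -0.001], [-0.248, 0.969, -0.0], [0.001, -0.0, -1.0]]
ft_force: [0.1, 0.3, -3.5]
width: 0.0397
grasp_force: 30.0
```

```bash
python3 g.py .5165 .1488 .08 .25
```

```text
t 5.9 pos [0.5178 0.1122 0.1252] yaw 0.2504 w 0.0397 F [ 0.1  0.3 -3.5] j [ 0.07  0.46  1.65 -0.    1.03 -1.75]
cmd [-0.0263  0.1191  0.1506] 0.0001 mm [-7.9 35.7 45.2]
```

Emit:
{"fn": "drive_tool", "kwargs": {
  "commands": "-0.026 0.119 0.05 0;-0.026 0.119 0.15 0;-0.026 0.119 0.15 0;-0.026 0.119 0.15 0;-0.026 0.119 0.15 0"
}}

```text
t: 6.4
eef_pos: [0.5177, 0.1492, 0.0821]
eef_rot: [[-0.969, -0.248, 0.002], [-0.248, 0.969, 0.0], [-0.002, -0.0, -1.0]]
ft_force: [-0.0, 0.4, -3.5]
width: 0.0399
grasp_force: 30.0
```

```bash
python3 g.py .5165 .1488 .055 .25
python3 - <<'E'
import cv2
from rig import vision
a=vision.capture("top");b=vision.capture("side")
cv2.imwrite("pics/t1.png",a[...,::-1]);cv2.imwrite("pics/s1.png",b[...,::-1])
A=cv2.resize(a[160:250,180:260,::-1],None,fx=4.9,fy=6*.8166,interpolation=cv2.INTER_CUBIC)
B=cv2.resize(b[200:290,195:325,::-1],None,fx=4.9/1.6,fy=4.9/1.6,interpolation=cv2.INTER_CUBIC)
import numpy as np
h=max(A.shape[0],B.shape[0]);p=lambda I:np.vstack([I,np.zeros((h-I.shape[0],I.shape[1],3),np.uint8)])
cv2.imwrite("pics/c3.png",np.hstack([p(A),p(B)]))
E
```

```text
t 6.4 pos [0.5177 0.1492 0.0821] yaw 0.2504 w 0.0399 F [-0.   0.4 -3.5] j [ 0.14  0.52  1.68 -0.    0.94 -1.68]
cmd [ 0.0043 -0.0004  0.0904] 0.0001 mm [ 1.3 -0.1 27.1]
```

View pics/c3.png

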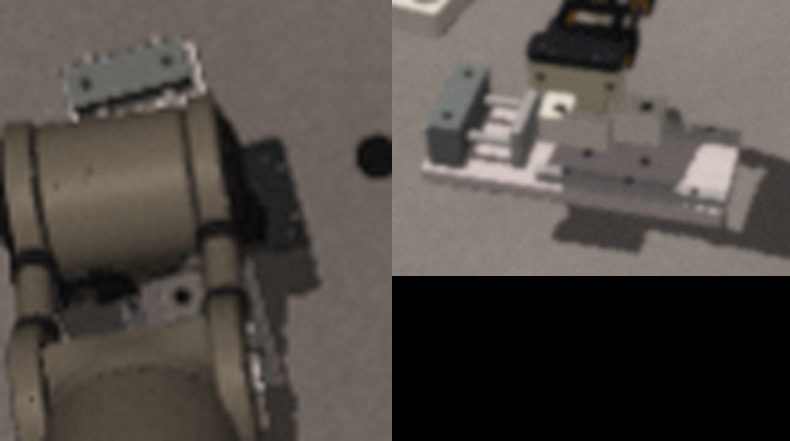

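The crop shows the shoe held over the channel with its head towards the plate. The tail hole is at about (217.1, 220.2) in the full top picture, so I use it to check the sideways position.

Run:
```python
from h import *
I=cv2.imread("pics/t1.png")[212:229,208:227].min(2).astype(int)
w=backproj((217.1-.5,220.2-.5),"top",.076)
R=np.array([[np.cos(.25),np.sin(.25)],[-np.sin(.25),np.cos(.25)]])
print(w,R@(w[:2]-[.531,.1525])); print(I)
```

```text
[0.48138931 0.14133816 0.076     ] [-0.0508299   0.00145903]
[[37 38 36 38 36 31 33 33 32 25 41 56 49 45 62 69 69 73 65]
 [35 32 31 30 29 29 31 31 31 38 58 66 59 48 61 71 69 71 65]
 [28 25 29 30 31 27 24 20 30 45 57 52 47 44 57 70 69 70 66]
 [27 27 25 22 25 27 20 31 45 61 68 65 59 45 59 66 71 69 66]
 [30 34 28 31 32 41 55 66 72 80 86 87 81 53 57 65 72 69 69]
 [35 42 48 64 68 74 79 85 86 87 89 88 82 61 58 67 70 63 58]
 [40 68 72 84 80 85 86 86 69 70 80 88 82 65 52 53 50 40 39]
 [43 82 82 82 76 90 84 68 36 35 57 80 87 70 37 28 22 24 25]
 [54 84 83 83 79 93 81 55 13 11 38 76 88 65 29 37 37 39 41]
 [66 84 82 82 86 90 85 69 36 29 52 80 79 48 34 50 50 52 51]
 [61 82 85 86 84 82 88 79 69 67 76 88 75 44 44 58 57 57 60]
 [63 74 82 85 80 81 86 86 85 87 87 88 67 39 44 62 61 63 65]
 [68 65 83 83 84 90 92 88 78 76 80 80 73 60 45 67 65 63 67]
 [68 69 84 83 83 82 80 78 68 70 71 77 80 73 53 69 71 69 70]
 [67 71 75 73 74 73 66 70 71 76 76 78 80 72 59 71 71 73 72]
 [67 66 65 66 67 72 72 71 75 72 75 77 75 69 64 69 76 76 74]
 [66 60 64 64 64 69 70 73 73 76 73 75 77 72 62 69 77 76 77]]
```

Emit:
{"fn": "drive_tool", "kwargs": {
  "commands": "0 0 0.03 0;0 0 0.06 0;0 0 0.06 0"
}}

```text
t: 6.8
eef_pos: [0.5155, 0.15, 0.0614]
eef_rot: [[-0.968, -0.249, -0.003], [-0.249, 0.968, -0.0], [0.003, 0.0, -1.0]]
ft_force: [-0.2, 0.0, -3.3]
width: 0.0395
grasp_force: 30.0
```

Emit:
{"fn": "drive_tool", "kwargs": {
  "commands": "0 0 0.015 0;0 0 0.025 0;0 0 0.03 0;0 0 0.03 0"
}}

```text
t: 7.2
eef_pos: [0.5166, 0.1502, 0.0537]
eef_rot: [[-0.968, -0.249, -0.0], [-0.249, 0.968, 0.0], [0.0, 0.0, -1.0]]
ft_force: [0.2, -0.2, -3.3]
width: 0.0399
grasp_force: 30.0
```

Emit:
{"fn": "drive_tool", "kwargs": {
  "commands": "0 0 0.004 0;0 0 0.008 0;0 0 0.008 0"
}}

```text
t: 7.5
eef_pos: [0.5166, 0.1502, 0.0514]
eef_rot: [[-0.968, -0.249, -0.0], [-0.249, 0.968, 0.0], [0.0, 0.0, -1.0]]
ft_force: [-0.2, 0.2, -2.9]
width: 0.0394
grasp_force: 30.0
```

Emit:
{"fn": "drive_tool", "kwargs": {
  "commands": "0 0 0.003 0;0 0 0.005 0;0 0 0.005 0"
}}

```text
t: 7.8
eef_pos: [0.5168, 0.1502, 0.051]
eef_rot: [[-0.968, -0.249, 0.001], [-0.249, 0.968, 0.0], [-0.001, -0.0, -1.0]]
ft_force: [-2.4, -1.8, 4.6]
width: 0.0398
grasp_force: 30.0
```

Emit:
{"fn": "drive_tool", "kwargs": {
  "commands": "-0.01 0 -0.003 0;-0.02 0 -0.003 0;-0.03 0 -0.003 0;-0.03 0 -0.003 0;-0.03 0 -0.003 0"
}}

```text
t: 8.3
eef_pos: [0.526, 0.1526, 0.0511]
eef_rot: [[-0.968, -0.249, 0.001], [-0.249, 0.968, 0.0], [-0.001, -0.0, -1.0]]
ft_force: [0.8, 0.4, -0.7]
width: 0.0396
grasp_force: 30.0
```

Emit:
{"fn": "drive_tool", "kwargs": {
  "commands": "-0.01 0 0 0;-0.02 0 0 0;-0.03 0 0 0;-0.03 0 0 0;-0.03 0 0 0"
}}

```text
t: 8.8
eef_pos: [0.5344, 0.1548, 0.051]
eef_rot: [[-0.968, -0.249, 0.001], [-0.249, 0.968, 0.0], [-0.001, 0.0, -1.0]]
ft_force: [-2.2, -1.9, 3.7]
width: 0.0395
grasp_force: 30.0
```

Emit:
{"fn": "drive_tool", "kwargs": {
  "commands": "-0.01 0 -0.002 0;-0.02 0 -0.002 0;-0.02 0 -0.002 0;-0.02 0 -0.002 0"
}}

```text
t: 9.2
eef_pos: [0.5397, 0.1562, 0.0511]
eef_rot: [[-0.968, -0.249, -0.001], [-0.249, 0.968, -0.0], [0.001, 0.0, -1.0]]
ft_force: [-2.9, -0.5, -1.8]
width: 0.0399
grasp_force: 30.0
```

Emit:
{"fn": "drive_tool", "kwargs": {
  "commands": "-0.008 0 0 0;-0.015 0 0 0;-0.015 0 0 0;-0.015 0 0 0"
}}

```text
t: 9.6
eef_pos: [0.5434, 0.1571, 0.0511]
eef_rot: [[-0.968, -0.249, -0.002], [-0.249, 0.968, -0.0], [0.002, 0.0, -1.0]]
ft_force: [-4.9, -1.4, -0.5]
width: 0.0399
grasp_force: 30.0
```

Emit:
{"fn": "drive_tool", "kwargs": {
  "commands": "-0.007 0 0 0;-0.014 0 0 0;-0.02 0 0 0;-0.02 0 0 0;-0.02 0 0 0"
}}

```text
t: 10.1
eef_pos: [0.5484, 0.1584, 0.0512]
eef_rot: [[-0.968, -0.25, -0.004], [-0.249, 0.968, -0.001], [0.004, 0.0, -1.0]]
ft_force: [-9.0, -3.5, 2.6]
width: 0.0398
grasp_force: 30.0
```

Emit:
{"fn": "drive_tool", "kwargs": {
  "commands": "-0.006 0 -0.001 0;-0.008 0 -0.002 0;-0.008 0 -0.002 0;-0.008 0 -0.002 0;-0.008 0 -0.002 0;-0.008 0 -0.002 0"
}}

```text
t: 10.7
eef_pos: [0.55, 0.1588, 0.0513]
eef_rot: [[-0.968, -0.249, -0.006], [-0.249, 0.968, -0.001], [0.006, 0.0, -1.0]]
ft_force: [-8.9, -4.1, 1.7]
width: 0.0398
grasp_force: 30.0
```

```bash
python3 g.py .55 .158 .051 .25
python3 - <<'E'
import cv2
from rig import vision
b=vision.capture("side")
cv2.imwrite("pics/s2.png",b[...,::-1])
cv2.imwrite("pics/c4.png",cv2.resize(b[205:275,195:295,::-1],None,fx=8,fy=8,interpolation=cv2.INTER_CUBIC))
E
```

```text
t 10.7 pos [0.55   0.1588 0.0513] yaw 0.2522 w 0.0398 F [-8.9 -4.1  1.7] j [ 0.15  0.62  1.6  -0.    0.93 -1.68]
cmd [ 0.0006 -0.0025  0.001 ] 0.0007 mm [ 0.2 -0.8  0.3]
```

View pics/c4.png

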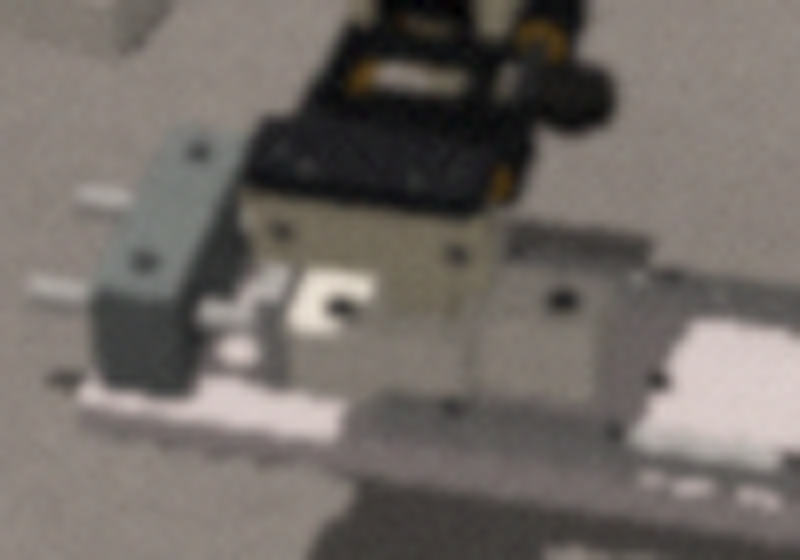

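Run:
```python
from h import *
R=np.array([[np.cos(.25),np.sin(.25)],[-np.sin(.25),np.cos(.25)]])
for nm,u,z in(("head near bottom",(290,390),.015),("head near top",(288,333),.045),("head far top",(315,266),.045),("housing front bottom",(193,390),.015),("tail end near top",(600,355),.045),("housing top front near",(183,302),.060)):
    w=backproj((u[0]/8+195-.5,u[1]/8+205-.5),"side",z);print(nm,(R@(w[:2]-[.531,.1525])*1e3).round(1))
# sensitivity: plate position from TCP
print(R@(np.array([.55,.1588])-[.531,.1525]))
```

```text
head near bottom [68.3 29.5]
head near top [65.5 36. ]
head far top [66.5  1.3]
housing front bottom [99.4 36.5]
tail end near top [-34.9  24.6]
housing top front near [96.9 45.6]
[0.01996798 0.00140347]
```

The side crop shows the shoe flat in the channel with its head on the plate and the plate about half way back. The head edge near (231,253) gives a bed x of roughly 67–70 mm, and the wrist push is 9.6 N. I'll add about 1 mm and hold.

Emit:
{"fn": "drive_tool", "kwargs": {
  "commands": "-0.004 0 0 0;-0.004 0 0 0;-0.004 0 0 0;-0.004 0 0 0;-0.004 0 0 0;-0.004 0 0 0;-0.004 0 0 0;-0.004 0 0 0;-0.004 0 0 0;-0.004 0 0 0;-0.004 0 0 0;-0.004 0 0 0"
}}

```text
t: 11.95
eef_pos: [0.551, 0.1591, 0.0513]
eef_rot: [[-0.968, -0.249, -0.006], [-0.249, 0.968, -0.001], [0.006, 0.0, -1.0]]
ft_force: [-10.0, -4.1, 1.8]
width: 0.0402
grasp_force: 30.0
```

Emit:
{"fn": "drive_tool", "kwargs": {
  "commands": "0 0 0 0;0 0 0 0;0 0 0 0;0 0 0 0;0 0 0 0;0 0 0 0;0 0 0 0;0 0 0 0;0 0 0 0;0 0 0 0;0 0 0 0;0 0 0 0"
}}

```text
t: 13.15
eef_pos: [0.551, 0.159, 0.0513]
eef_rot: [[-0.968, -0.249, -0.006], [-0.249, 0.968, -0.001], [0.006, 0.0, -1.0]]
ft_force: [-10.2, -4.8, 1.1]
width: 0.0395
grasp_force: 30.0
```

Emit:
{"fn": "drive_tool", "kwargs": {
  "commands": "0 0 0 0;0 0 0 0;0 0 0 0;0 0 0 0;0 0 0 0;0 0 0 0;0 0 0 0;0 0 0 0;0 0 0 0;0 0 0 0;0 0 0 0;0 0 0 0"
}}

```text
t: 14.35
eef_pos: [0.551, 0.1591, 0.0513]
eef_rot: [[-0.968, -0.25, -0.006], [-0.249, 0.968, -0.001], [0.006, 0.0, -1.0]]
ft_force: [-9.8, -2.9, 2.3]
width: 0.04
grasp_force: 30.0
```

Steady at about 10 N for over 3 s, so I'm handing in.

```bash
python3 -c "
from rig import env
print(env.sign_off())"
```

```text
the job is handed in; nothing more can be done
None
```

The white shoe is still gripped and lies flat between the rails, pressing its head on the stop plate at about 10 N by the wrist sensor, with the plate about half way back. I held it there over 3 s, then handed the job in at about 14 s; no verdict came back.

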